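Shut the soak box, then lift the spray-gun air cap with tongs

ROBOT

A 7-joint arm with a two-finger parallel gripper is mounted at the origin on the work surface. World frame = base frame: x ahead of the robot, y to its left, z up, the work surface at z = 0. Lengths are in m, angles in rad, forces in N, time in s.
With the tool pointing down it reaches from about 0.4 to 0.875 m from the base axis. Payload 19.3 kg.
Tool frame: the origin (TCP) lies midway between the tips of the shut fingers; the grasp point (between the pads) lies 19 mm behind it (bot.pinch_z is the distance from the TCP to the grasp point, in m); z points along the fingers, y is the direction in which the jaws open and shut (so a half turn about z gives the same grasp; the last joint's range is limited). The gripper opens to 85 mm and grips with 20 to 120 N. Pads are 22 mm wide; open, the fingers measure 114 mm over their backs; the gripper's body (76 mm by 85 mm) begins 54 mm behind the grasp point. The pads swing forward as they close: fully open they stand 13 mm farther back than shut.
Start: joints at [-1.384, 0.521, -0.036, 1.599, 0.021, 1.021, -0.113], TCP at [0.159, 0.604, 0.231] pointing down, gripper open.
Joint ranges: [-2.91, 2.91], [-0.3, 2.13], [-1.5, 1.42], [0.17, 2.43], [-1.26, 4.41], [0.16, 1.93], [-2.52, 2.52]. Speed limits (rad/s): [1.89, 1.89, 2.39, 2.39, 3.01, 3.01, 3.01].

INTERFACE

Orientations are given as [roll, pitch, yaw] about the fixed x, y, z axes, in that order (R = Rz(yaw) Ry(pitch) Rx(roll)).
In Python, from workcell import bot gives the robot as it stands. The module is installed in compiled form; this text tells all that it offers.
- The arm moves only by the tool move_arm, never from a script. Its argument "moves" is text: rows parted by semicolons, each of 4 numbers parted by spaces: the shift along the tool's x, y, z in mm, then the turn about the tool's z in rad. In form: dx dy dz yaw; .... A call has exactly 10 rows; each row is the pose to reach, as a shift and turn from the pose commanded when the call began, along the tool's axes at that moment; what a row does not reach only later rows make up. A row lasts 1/12 s, in which the tool goes at most 41.7 mm and 7.16 degrees, less where a joint would pass 70% of its speed; a pose out of reach is approached as far as the arm can. A call with a gripper value outside its range is refused whole. "grip" is the opening, from 0 (shut) to 1 (fully open), set as the call begins (left out, the last holds). The fingers move at their own pace and stop on an object; "grip_force" is the grip in N (left out, the last holds). Time passes only in rows, so rows that repeat a pose let the fingers close, or fill a call up. It gives the time, the measured TCP pose, the force and the opening at its end, in the units of the state.
- bot.observe(): the state, without advancing time (a new reading comes with each control period).
- bot.grab_frame(name): name is "side" or "top" or "wrist"; returns a dict with "frame" (400x640x3 uint8, red, green, blue), "z_map" (400x640 float32, m along the optical axis (not along the pixel's ray), 0 where there is no reading), "K" (3x3 intrinsics, pixels), "eye" and "attitude" of the camera in the world. Camera axes: x right, y up, looking along -z (the intrinsics and any distortion apply to the point x, -y, -z); pixel columns grow to the right and rows downward; lengths in m; the calibration is good to about 2 mm. A picture is of the moment at which its call begins.
- bot.job_done(): hands the job in, once; it reports no verdict.
Trained networks look in a picture, given as the dict that the camera call returned (one of the last four; its "shot" number tells which), for a name from the list of things; names that differ only in an ending like _2 or _b are one class to them, and where a whole thing is asked for, a point or a joint stands for the part that bears it (a point fixed in the world has none). Each returns a list of dicts, best first, with "conf" (0 to 1); they miss things now and then, are a little off and sometimes report something else, mostly with a low value. They report only what shows in the picture. A call takes as long as a camera call. They do not tell look-alikes from the thing itself.
- bot.search_frame(picture, label): "at" ([column, row] in pixels, amid what is visible of it).
- bot.pinpoint(picture, label): "at" ([column, row] in pixels: a listed point, or the origin of a listed thing).
The state is a dict: "clock": time; "qpos": joint angles; "qd": joint speeds; "joint_efforts": joint torques, N m; "position": TCP position; "tool_rot": TCP orientation; "force": force on the tool from outside, world axes, zero at the start; "moment": the same for the moment, N m; "grip_width": finger opening in m.
Only numpy, scipy, OpenCV 4.12 (cv2) and the standard library are available. Lean on these libraries where they do the work, as an engineer would, in place of code of your own. Each camera call takes 0.05 s, during which the arm holds its last target. There are 200 camera calls.

TASK

At the gun-cleaning bench, first shut the soak box: swing its lid down until the tab has dropped behind the front rim and the lid lies flush. Then pick up the spring tongs by their black grips, close the jaws on the purple air cap standing on the drip rack and lift it out, touching it with nothing but the tongs and leaving every other part and thing where it is. Finish while still holding it: the tongs in the gripper, the air cap steady in their jaws, about 10 cm above the rack and over the drip tray.

Things in the scene. Friction and masses are not known exactly. Their poses are not given: they have to be found in the camera images.
- soak_lid (a joint): Hinge of the soak box lid, in rad: 0 is shut and flush (tab behind the rim), 1.57 is straight up. It starts part open, about 0.7 to 1.25. The fold is stiff: the lid stays at whatever angle it is left and must be pushed all the way down; about 2 N at the push point moves it.
- lid_hinge (a point): Middle of the lid's hinge line, on the lid's top face; it stays put as the lid swings. The hinge runs along the rear rim (the side away from the robot) of the soak box. The axes turn with the lid: y along the hinge, -x from the hinge along the lid to its free front edge (150 mm away), z out of the lid's top face.
- soak_box: Fixed grey-blue plastic tub, 150 mm front to back (x), 180 mm wide (y), 85 mm high; origin on the bench under its centre, x towards its hinge side. With the lid shut, the lid's top face lies 90 mm above the bench.
- lid_push (a point): Point on the lid's top face, midway across, 125 mm from the hinge and 25 mm from the free edge: a good place to push. Same axes as lid_hinge. The lid is a 4 mm plate, 180 mm wide, with a 16 mm tab hanging under its free edge.
- tongs_grip (a point): Centre of the black grips of the spring tongs, half-way up (20 mm above the bench as they lie). x points along the tongs to the jaws, z up, y is the way they open. The grips are 66 mm long, 22 mm high (9 to 31 mm above the bench) and 54 mm wide over the outside when open. The hinge pin is 95 mm behind this point, the jaw centre 105 mm ahead of it, at the same height.
- tongs: Steel spring tongs, 230 mm long, 40 mm high, 120 g, lying on their edges, balanced near the grips; origin on the underside below tongs_grip, same axes. The spring opens them again: squeezing the grips with about 5 N starts to close them, about 10 N holds them on the air cap, when the grips are about 36 mm over the outside.
- tongs_arm: The hinged left arm of the tongs with its jaw; origin on the hinge pin. The jaws are shallow cups, 38 mm long (x) and 40 mm high, as high as the tongs. Open, they stand about 60 mm apart inside at the ends of the cups and 68 mm in the middle (76 mm over the outside) and come 2.1 mm closer for each mm that the grips are squeezed.
- air_cap_center (a point): Centre of the air cap's purple knurled ring, half-way up. The ring is a cylinder 30 mm in diameter and 15 mm high, standing upright on the drip rack (centre 7.5 mm above the rack's plate); two small brass horns rise 8 mm above it. z up. About 45 g.
- air_cap: The air cap; origin under its centre.
- drip_rack: Fixed drip rack: a shallow steel drip tray, 190 mm (x) by 270 mm (y), rim 16 mm high, with a perforated plate 150 by 235 mm raised on legs, its top 50 mm above the bench and without a rim. Origin on the bench under its centre. Three small parts stand on the plate in a row along its y, about 80 mm apart.
- nozzle_center (a point): Centre of the brass fluid nozzle on the rack, 22 mm in diameter, 29 mm high. Leave it alone.
- knob_center (a point): Centre of the black fan knob with a steel spindle on the rack, 19 mm in diameter, 28 mm high. Leave it alone.
- paint_cup: Gravity cup standing upside down on its lid, 96 mm across, 151 mm high; origin under its centre. Leave it alone.
- rinse_bottle: Off-white bottle with a red cap, 64 mm across, 170 mm high; origin under its centre. Leave it alone.
- masking_tape: Roll of masking tape lying flat, 100 mm across, 36 mm high; origin under its centre. Leave it alone.
- gun_spanner: Flat steel spanner, 150 mm long (x), 8 mm thick, lying on the bench between robot and rack; origin under its middle. Leave it alone.
- cup_lid: White round cup lid lying flat, 94 mm across, 23 mm high with its nub; origin under its centre. Leave it alone.
- wash_brush: Washing brush with a blue handle, 190 mm long (x), 20 mm high; origin under its middle. Leave it alone.
Things that resemble listed ones, but are neither listed nor needed, are in the scene too. Leave any green look-alike of the soak_box alone.

How it is judged:
On the way, in this order (a step that is already met when the one before it is completed fails the run):
1. the soak box lid is shut, its tab behind the rim (value of joint soak_lid below 0.05 rad), for 0.3 s.
2. the tongs are picked up in the gripper, the box still shut (value of joint soak_lid below 0.05 rad and height (world z) of tongs_grip above 0.05 m and contact force between the fingers and tongs above 2 N), for 0.2 s.
At the end, for the whole second after the job is handed in: Lid shut to within 0.05 rad; gripper holds the tongs (over 2 N), their jaws squeeze the air cap (over 0.8 N), its centre over 120 mm above the bench (plate: 50 mm), within the drip tray's outline, slower than 20 mm/s; fingers, arm and rack do not touch it, nor the rack the tongs (value of joint soak_lid below 0.05 rad and contact force between the fingers and tongs above 2 N and contact force between tongs_arm and air_cap above 0.8 N and height (world z) of air_cap_center above 0.12 m and linear speed of air_cap below 0.02 m/s and x of air_cap_center in the frame of drip_rack between -0.095 and 0.095 m and y of air_cap_center in the frame of drip_rack between -0.135 and 0.135 m and contact force between air_cap and the fingers below 0.05 N and contact force between air_cap and the arm below 0.05 N and contact force between each of air_cap, tongs and drip_rack below 0.05 N); the arm keeps its last pose, push and grip.
It fails at once if the air cap is touched by the gripper or arm (contact force between air_cap and the fingers above 0.3 N or contact force between air_cap and the arm above 0.3 N).
It fails at once if the air cap falls off the rack (height (world z) of air_cap_center below 0.045 m).
It fails at once if another part on the rack is displaced by more than 15 mm (distance of any of nozzle_center, knob_center from where it was at the start of the episode above 0.015 m).
It fails at once if another thing on the bench is displaced by more than 25 mm (distance of any of paint_cup, rinse_bottle, masking_tape, gun_spanner, cup_lid, wash_brush from where it was at the start of the episode above 0.025 m).
It also fails if it takes over 59 s, if anything falls off the work surface, if the arm or the gripper's body presses on something with over 40 N, if the wrist force passes 120 N, or if a joint passes its speed limit or range.

## Working session

There is one attempt and no reset: what is moved stays moved. The work goes in short steps, Python scripts to look and compute and a tool call to move; the robot and the scene stay as the last step left them, time stands still between calls to the robot, and variables do not carry over. Pictures are saved under pics/ and viewed, about 8 in all and at most 12, crops included, and the job is handed in when it is done.

Besides the shell and the picture viewer there is one more tool, called after "Emit:" as name(argument=value, ...) on one line, values as JSON. move_arm: Moves the arm, as the interface text tells. Its arguments: {"type":"object","properties":{"moves":{"type":"string"},"grip":{"type":"number"},"grip_force":{"type":"number"}},"required":["moves"]}

```bash
mkdir -p pics
cat > h.py <<'E'
from workcell import bot
import numpy as np, cv2
from scipy.spatial.transform import Rotation as Ro
def Rm(a):
    a=np.array(a,float)
    if a.shape==(3,3): return a
    return Ro.from_euler('xyz',a).as_matrix() if a.shape==(3,) else Ro.from_quat(a).as_matrix()
def w(p,uv,z=None):
    u,v=uv; K=p['K']; i,j=int(round(v)),int(round(u))
    if z is None:
        a=p['z_map'][max(i-2,0):i+3,max(j-2,0):j+3]; a=a[a>0]; z=np.median(a) if a.size else np.nan
    c=np.array([(u-K[0][2])/K[0][0]*z,-(v-K[1][2])/K[1][1]*z,-z])
    return Rm(p['attitude'])@c+np.array(p['eye'])
def plane(p,uv,h):
    a=w(p,uv,1.0); e=np.array(p['eye']); d=a-e; return e+d*(h-e[2])/d[2]
def save(p,n,crop=None,s=1):
    f=p['frame'][:,:,::-1]
    if crop: f=f[crop[1]:crop[3],crop[0]:crop[2]]
    cv2.imwrite('pics/'+n,cv2.resize(f,None,fx=s,fy=s,interpolation=cv2.INTER_CUBIC))
E
python3 - <<'E'
from h import *
np.set_printoptions(precision=3,suppress=True)
print(bot.observe())
P={}
for n in ['top','side']:
    p=bot.grab_frame(n); P[n]=p
    print(n,p['eye'],p['attitude'],p['K'],[k for k in p])
    for l in ['lid_hinge','soak_box','lid_push','tongs_grip','tongs','tongs_arm','air_cap_center','drip_rack','nozzle_center','knob_center','paint_cup','rinse_bottle','masking_tape','gun_spanner','cup_lid','wash_brush']:
        for d in bot.pinpoint(p,l)[:3]:
            if d['conf']>.2: print(l,np.round(d['at']),round(d['conf'],2),w(p,d['at']))
cv2.imwrite('pics/a.png',np.vstack([P['top']['frame'],P['side']['frame']])[:,:,::-1][:, :][:800])
im=cv2.imread('pics/a.png'); cv2.imwrite('pics/a.png',cv2.resize(im,(480,600)))
save(P['top'],'top.png'); save(P['side'],'side.png')
E
```

```text
{'clock': 0.0, 'qpos': array([-1.384,  0.522, -0.036,  1.6  ,  0.021,  1.021, -0.113]), 'qd': array([ 0.001,  0.   , -0.001,  0.   , -0.   ,  0.001, -0.001]), 'joint_efforts': array([ -0.001, -92.712,   1.98 , -36.994,   0.018,   0.008,  -0.   ]), 'position': array([0.159, 0.604, 0.231]), 'tool_rot': array([-3.14 ,  0.   ,  2.885]), 'force': array([ 0.384,  0.16 , -0.524]), 'moment': array([-0.003,  0.023, -0.017]), 'grip_width': 0.08574300912122589}
top [ 0.315 -0.115  1.237] [ 0.181  0.022 -1.558] [[407.64    0.    321.077]
 [  0.    407.64  200.79 ]
 [  0.      0.      1.   ]] ['frame', 'z_map', 'K', 'eye', 'attitude', 'shot']
lid_hinge [416. 187.] 0.95 [ 0.565 -0.357  0.092]
lid_hinge [434. 281.] 0.68 [ 0.302 -0.4    0.089]
soak_box [410. 217.] 0.66 [ 0.493 -0.355  0.003]
soak_box [436. 307.] 0.56 [ 0.234 -0.403  0.09 ]
lid_push [444. 328.] 0.95 [ 0.18  -0.422  0.088]
lid_push [425. 205.] 0.63 [ 0.498 -0.359  0.187]
tongs_grip [177. 213.] 0.65 [ 0.498  0.362 -0.   ]
tongs [178. 217.] 0.77 [ 0.487  0.359 -0.001]
tongs [284. 174.] 0.7 [0.613 0.025 0.051]
tongs [232. 129.] 0.45 [ 0.
[... 1228 characters left out ...]
.491 0.377 0.002]
tongs [224. 146.] 0.56 [0.473 0.337 0.024]
tongs [401. 239.] 0.33 [ 0.492 -0.408  0.191]
tongs_arm [197. 151.] 0.71 [0.394 0.387 0.014]
air_cap_center [298. 161.] 0.42 [0.587 0.079 0.063]
knob_center [332. 181.] 0.45 [ 0.607 -0.053  0.055]
paint_cup [364. 158.] 0.79 [ 0.776 -0.025  0.038]
paint_cup [336. 181.] 0.43 [ 0.605 -0.074  0.073]
rinse_bottle [400. 211.] 0.6 [ 0.696 -0.254  0.026]
masking_tape [318. 135.] 0.79 [0.776 0.203 0.001]
gun_spanner [279. 231.] 0.87 [ 0.391 -0.07   0.005]
cup_lid [245. 197.] 0.81 [0.392 0.099 0.013]
cup_lid [315. 170.] 0.51 [0.596 0.013 0.065]
cup_lid [366. 161.] 0.37 [ 0.779 -0.033  0.03 ]
wash_brush [447. 311.] 0.89 [ 0.534 -0.549  0.02 ]
```

View pics/top.png

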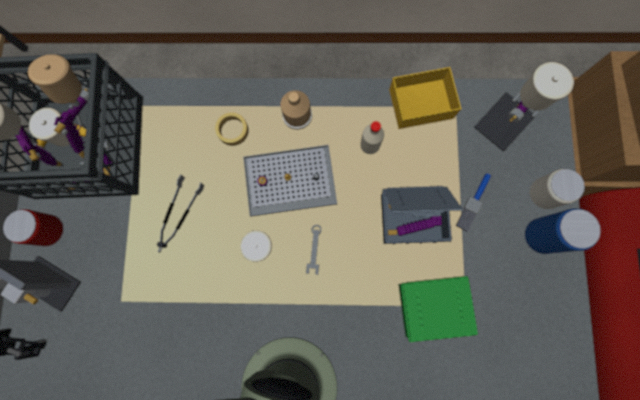

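View pics/side.png

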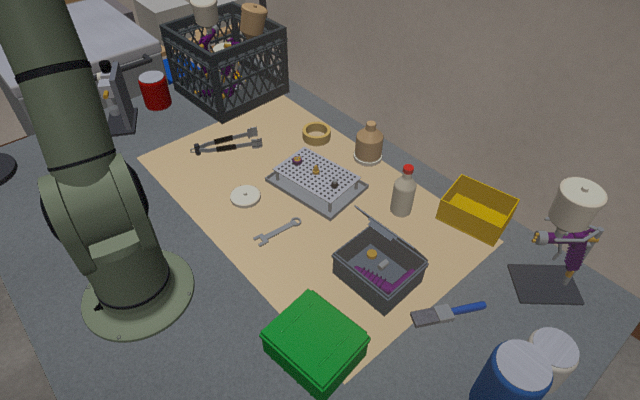

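The top view shows three parts on the rack at (262,180), (288,176) and (315,177). The tongs have their pin at (160,246) and jaws at (182,180)/(200,187), and the grey box with its raised lid is at (416,215). The green closed box at (438,308) is a decoy. The part at (262,180) looks purple and should be the air cap. I'll confirm it in a crop and measure the lid and tongs.

Run:
```python
from h import *
np.set_printoptions(precision=3,suppress=True)
p=bot.grab_frame('top'); s=bot.grab_frame('side')
a=cv2.resize(p['frame'][140:220,235:345],(550,400),interpolation=cv2.INTER_CUBIC)
b=cv2.resize(p['frame'][165:260,145:215],(295,400),interpolation=cv2.INTER_CUBIC)
cv2.imwrite('pics/b.png',np.hstack([b,a])[:,:,::-1][:, :800])
def cloud(p):
    K=np.array(p['K']);z=p['z_map'];v,u=np.mgrid[0:400,0:640]
    c=np.stack([(u-K[0,2])/K[0,0]*z,-(v-K[1,2])/K[1,1]*z,-z],-1)
    return c@Rm(p['attitude']).T+np.array(p['eye'])
for n,q in (('top',p),('side',s)):
    C=cloud(q); f=q['frame'].astype(int)
    ok=(q['z_map']>0)
    # lid: points above .11 near box
    m=ok&(C[...,0]>.38)&(C[...,0]<.62)&(C[...,1]>-.48)&(C[...,1]<-.27)&(C[...,2]>.1)
    L=C[m]; print(n,'lid n',len(L))
    if len(L)>30:
        c=L.mean(0); U,S,V=np.linalg.svd(L-c); nn=V[2]*np.sign(V[2][2]); print(' c',c,'n',nn,'tilt',np.arccos(nn[2]),'min/max',L.min(0),L.max(0), 'rms',S[2]/len(L)**.5)
        hi=L[L[:,2]>np.percentile(L[:,2],90)]; print(' top edge',hi.mean(0), hi[:,1].min(),hi[:,1].max())
    m=ok&(C[...,0]>.36)&(C[...,0]<.62)&(C[...,1]>-.48)&(C[...,1]<-.25)&(C[...,2]>.075)&(C[...,2]<.098)
    L=C[m]; print(' rim',L.min(0),L.max(0))
    # tongs
    m=ok&(C[...,0]>.33)&(C[...,0]<.68)&(C[...,1]>.26)&(C[...,1]<.48)&(C[...,2]>.012)&(C[...,2]<.06)
    T=C[m]; print(' tongs',len(T),T.mean(0),T.min(0),T.max(0))
    np.save(n+'_t.npy',T)
    # purple
    m=ok&(C[...,2]>.055)&(C[...,2]<.09)&(C[...,0]>.5)&(C[...,0]<.68)&(C[...,1]>-.12)&(C[...,1]<.15)
    k,lab,st,ce=cv2.connectedComponentsWithStats(m.astype(np.uint8))
    for i in range(1,k):
        if st[i][4]>8: print(' part',ce[i],st[i][4],np.median(C[lab==i],0),f[lab==i].mean(0), C[lab==i].min(0),C[lab==i].max(0))
    m=ok&(C[...,2]>.046)&(C[...,2]<.054)&(C[...,0]>.45)&(C[...,0]<.72)&(C[...,1]>-.18)&(C[...,1]<.18)
    print(' plate',cv2.minAreaRect(C[m][:,:2].astype(np.float32)))
    for (l) in ('tongs_arm','tongs_grip','air_cap_center','lid_hinge','lid_push'):
        h={'tongs_arm':.02,'tongs_grip':.02,'air_cap_center':.0575,'lid_hinge':.09,'lid_push':.19}[l]
        for d in bot.pinpoint(q,l)[:2]: print(' ',l,d['at'],round(d['conf'],2),plane(q,d['at'],h))
st=bot.observe(); print(st['clock'])
```

```text
top lid n 1653
 c [ 0.513 -0.36   0.164] n [0.794 0.032 0.607] tilt 0.9184655591292492 min/max [ 0.47  -0.452  0.1  ] [ 0.562 -0.27   0.213] rms 0.003438931272150719
 top edge [ 0.482 -0.363  0.208] -0.4516876834387793 -0.2729911918825389
 rim [ 0.409 -0.457  0.075] [ 0.574 -0.265  0.098]
 tongs 548 [0.496 0.353 0.026] [0.38  0.279 0.012] [0.613 0.4   0.044]
 part [287.775 176.05 ] 40 [0.6   0.012 0.069] [119.25  102.825  70.2  ] [0.594 0.004 0.056] [0.613 0.022 0.08 ]
 part [316.429 176.229] 35 [ 0.6   -0.071  0.071] [87.257 90.4   93.714] [ 0.594 -0.079  0.059] [ 0.609 -0.064  0.081]
 part [262.528 180.146] 89 [0.589 0.088 0.064] [115.022  91.787  78.798] [0.576 0.075 0.055] [0.608 0.102 0.074]
 plate ((0.6052080392837524, 0.013038888573646545), (0.15166808664798737, 0.23516446352005005), 8.806727409362793)
  tongs_arm [162.9, 246.7] 0.66 [0.393 0.388 0.02 ]
  tongs_arm [176.3, 216.0] 0.36 [0.486 0.354 0.02 ]
  tongs_grip [176.6, 214.1] 0.88 [0.492 0.354 0.02 ]
  air_cap_center [264.3, 183.9] 0.43 [0.58  0.083 0.058]
  lid_hinge [436.7, 281.1] 0.69 [ 0.303 -0.407  0.09 ]
  lid_hing
[... 820 characters left out ...]
1 -0.08   0.056] [ 0.609 -0.062  0.08 ]
 plate ((0.6023290157318115, 0.013546615839004517), (0.15433889627456665, 0.2374080866575241), 8.465519905090332)
  tongs_arm [196.3, 153.4] 0.55 [0.384 0.371 0.02 ]
  tongs_arm [242.7, 194.9] 0.2 [0.388 0.105 0.02 ]
  tongs_grip [221.9, 142.9] 0.57 [0.48  0.364 0.02 ]
  tongs_grip [225.5, 144.7] 0.49 [0.484 0.348 0.02 ]
  air_cap_center [364.8, 160.4] 0.65 [ 0.752 -0.05   0.057]
  air_cap_center [313.2, 169.8] 0.52 [0.598 0.021 0.057]
  lid_hinge [400.0, 238.7] 0.97 [ 0.567 -0.357  0.09 ]
  lid_hinge [340.2, 308.7] 0.72 [ 0.311 -0.406  0.09 ]
  lid_push [298.8, 349.1] 0.6 [ 0.149 -0.461  0.19 ]
  lid_push [385.8, 224.4] 0.57 [ 0.5   -0.354  0.19 ]
2.3
```

View pics/b.png

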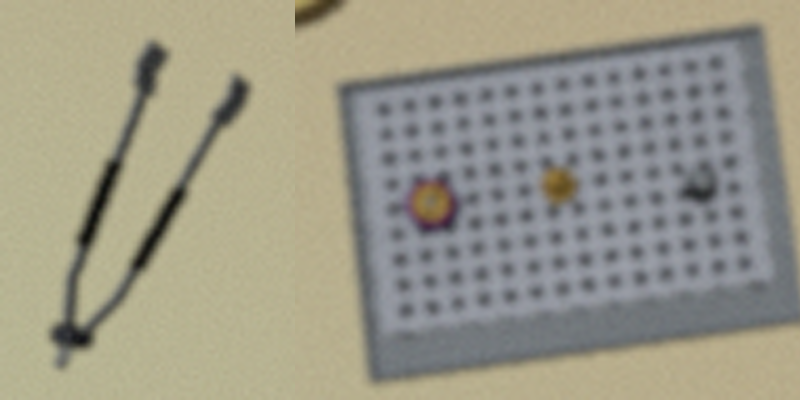

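The crop confirms it. The part with the purple ring at left (crop (433,203), px (262,180)) is the air cap, the brass one is the nozzle and the black/steel one is the knob. The cap is at about (0.588, 0.087), 6 cm above the bench as expected. The tongs' yaw is about -0.39 with the grips near (0.487,0.353). The lid angle is 0.92 with the hinge at (0.567,-0.357,0.09). I'll go to the lid now.

Emit:
move_arm(moves="-34 -21 -5 0; -67 -41 -10 0; -101 -62 -15 0; -134 -82 -20 0; -168 -103 -25 0; -202 -123 -30 0; -235 -144 -35 0; -269 -164 -40 0; -302 -185 -45 0; -336 -205 -48 0", grip=0)

```text
clock: 3.13
position: [0.4327, 0.3193, 0.2801]
tool_rot: [3.141, 0.0, 2.885]
force: [0.2, 1.1, 0.2]
grip_width: 0.0001
```

Emit:
move_arm(moves="-14 -37 0 0; -28 -75 0 0; -43 -112 0 0; -57 -150 0 0; -71 -187 0 0; -85 -225 0 0; -100 -262 0 0; -114 -300 0 0; -128 -337 0 0; -142 -375 0 0")

```text
clock: 3.97
position: [0.4736, -0.0798, 0.2796]
tool_rot: [3.141, 0.001, 2.885]
force: [1.2, 0.6, 0.4]
grip_width: 0.0
```

Emit:
move_arm(moves="-14 -37 0 0; -28 -75 0 0; -43 -112 0 0; -57 -150 3 0; -71 -187 9 0; -85 -225 16 0; -100 -266 29 0; -100 -266 29 0; -100 -266 29 0; -100 -266 29 0")

```text
clock: 4.8
position: [0.5027, -0.3604, 0.25]
tool_rot: [3.141, -0.001, 2.884]
force: [0.9, 0.1, -0.2]
grip_width: 0.0002
```

Emit:
move_arm(moves="0 0 25 0; 1 0 50 0; 1 0 63 0; 8 -2 71 0; 15 -4 79 0; 21 -5 86 0; 27 -7 93 0; 31 -8 101 0; 35 -9 110 0; 39 -10 118 0")

```text
clock: 5.63
position: [0.4622, -0.3605, 0.1317]
tool_rot: [-3.141, 0.0, 2.885]
force: [1.4, -1.0, -0.2]
grip_width: -0.0
```

Emit:
move_arm(moves="3 -1 9 0; 6 -2 18 0; 8 -2 27 0; 10 -2 34 0; 10 -2 39 0; 10 -2 43 0; 10 -2 46 0; 10 -2 46 0; 10 -2 46 0; 10 -2 46 0")

```text
clock: 6.47
position: [0.4522, -0.3598, 0.0887]
tool_rot: [3.141, 0.001, 2.884]
force: [-15.2, 12.2, 55.2]
grip_width: 0.0
```

Run:
```python
from h import *
s=bot.grab_frame('side'); save(s,'c.png',(240,100,480,330),2)
print(bot.observe()['force'])
```

```text
[-16.26865285  12.5511984   56.0683022 ]
```

View pics/c.png

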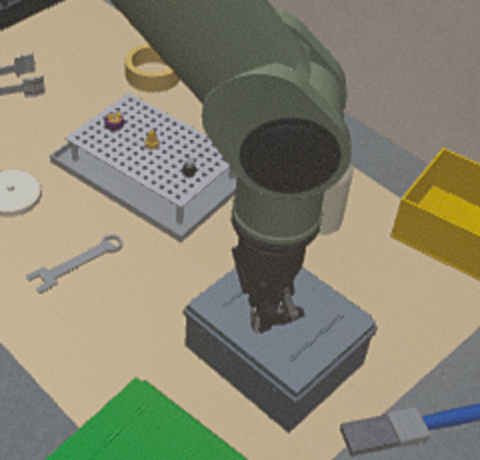

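The side view shows the grey lid flat on its box at crop (285,320), with the fingers pressing on it at 55 N. I'll lift off and go to the tongs.

Emit:
move_arm(moves="0 0 -20 0; 0 0 -60 0; 0 0 -100 0; 0 0 -140 0; 0 0 -170 0; 5 36 -175 0; 9 72 -175 0; 14 108 -175 0; 18 144 -175 0; 22 180 -175 0")

```text
clock: 7.35
position: [0.477, -0.1783, 0.2614]
tool_rot: [3.141, 0.0, 2.885]
force: [0.9, -0.2, 0.4]
grip_width: -0.0002
```

Emit:
move_arm(moves="10 38 0 0; 20 77 0 0; 30 115 0 0; 40 154 0 0.02; 50 192 0 0.04; 60 231 0 0.06; 70 269 0 0.08; 80 308 0 0.1; 90 346 0 0.12; 100 385 0 0.13", grip=1)

```text
clock: 8.18
position: [0.4776, 0.2198, 0.2614]
tool_rot: [3.141, 0.0, 2.754]
force: [1.3, -0.3, -0.0]
grip_width: 0.0851
```

Emit:
move_arm(moves="11 32 10 0; 22 63 20 0; 33 95 35 0; 43 126 50 0; 43 126 60 0; 43 126 60 0; 43 126 60 0; 43 126 60 0; 43 126 60 0; 43 126 60 0")

```text
clock: 9.02
position: [0.4862, 0.3501, 0.2023]
tool_rot: [3.14, 0.001, 2.754]
force: [1.0, -0.3, -0.8]
grip_width: 0.0851
```

Run:
```python
from h import *
np.set_printoptions(precision=3,suppress=True)
p=bot.grab_frame('wrist'); save(p,'d.png')
print(p['eye'],p['attitude'])
for l in ('tongs_grip','tongs_arm'):
  for d in bot.pinpoint(p,l)[:2]: print(l,d['at'],d['conf'],plane(p,d['at'],.02))
cv2.imwrite('z.png',(p['z_map']*1000).astype(np.uint16))
# tongs from depth
K=np.array(p['K']);z=p['z_map'];v,u=np.mgrid[0:400,0:640]
c=np.stack([(u-K[0,2])/K[0,0]*z,-(v-K[1,2])/K[1,1]*z,-z],-1)
C=c@Rm(p['attitude']).T+np.array(p['eye'])
m=(z>0)&(C[...,2]>.012)&(C[...,2]<.05)&(C[...,0]>.35)&(C[...,0]<.65)&(C[...,1]>.25)&(C[...,1]<.45)
T=C[m]; print(len(T))
s=-0.386;X=np.array([np.cos(s),np.sin(s)]);Y=np.array([-X[1],X[0]])
g=np.array([.486,.353]); a=(T[:,:2]-g)@X; b=(T[:,:2]-g)@Y
for lo in np.arange(-.12,.14,.02):
    k=(a>=lo)&(a<lo+.02)
    if k.sum()>5: print('%.2f'%lo,k.sum(),'min %.4f max %.4f mid %.4f'%(b[k].min(),b[k].max(),(b[k].min()+b[k].max())/2),'zmax %.3f'%T[k][:,2].max())
print(a.min(),a.max())
```

```text
[0.423 0.376 0.344] [-0.272 -0.002  1.182]
tongs_arm [320.1, 97.6] 0.61 [0.4   0.391 0.02 ]
1912
-0.12 120 min -0.0045 max 0.0106 mid 0.0031 zmax 0.040
-0.10 287 min -0.0078 max 0.0156 mid 0.0039 zmax 0.041
-0.08 137 min -0.0155 max 0.0233 mid 0.0039 zmax 0.029
-0.06 129 min -0.0169 max 0.0261 mid 0.0046 zmax 0.029
-0.04 204 min -0.0204 max 0.0296 mid 0.0046 zmax 0.031
-0.02 211 min -0.0220 max 0.0312 mid 0.0046 zmax 0.032
0.00 203 min -0.0235 max 0.0341 mid 0.0053 zmax 0.033
0.02 136 min -0.0237 max 0.0343 mid 0.0053 zmax 0.032
0.04 101 min -0.0233 max 0.0353 mid 0.0060 zmax 0.029
0.06 93 min -0.0248 max 0.0373 mid 0.0062 zmax 0.028
0.08 141 min -0.0299 max 0.0434 mid 0.0067 zmax 0.041
0.10 150 min -0.0312 max 0.0438 mid 0.0063 zmax 0.041
-0.11959534231626409 0.11818156360808464
```

View pics/d.png

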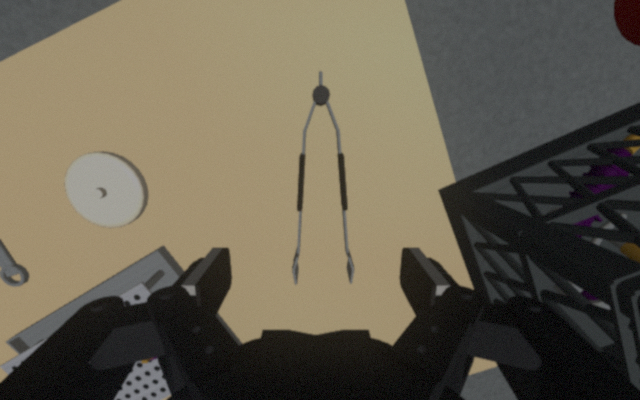

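The wrist view shows the tongs aligned between the fingers: pin (320,95), grips (302,182)/(343,182), jaws (296,268)/(350,268). Depth puts their midline 5 mm along +y and the grip point near (0.489,0.357). I'll descend.

Emit:
move_arm(moves="0 3 30 -0.01; 0 7 65 -0.02; 0 8 100 -0.02; 0 8 130 -0.02; 0 8 155 -0.02; 0 8 175 -0.02; 0 8 190 -0.02; 0 8 199 -0.02; 0 8 199 -0.02; 0 8 199 -0.02")

```text
clock: 10.0
position: [0.4889, 0.358, 0.0026]
tool_rot: [-3.142, 0.0, 2.775]
force: [-0.1, 0.1, 1.0]
grip_width: 0.0856
```

Emit:
move_arm(moves="0 0 0 0; 0 0 0 0; 0 0 0 0; 0 0 0 0; 0 0 0 0; 0 0 0 0; 0 0 0 0; 0 0 0 0; 0 0 0 0; 0 0 0 0", grip=0.555, grip_force=40)

```text
clock: 10.83
position: [0.4895, 0.3584, 0.0036]
tool_rot: [3.14, 0.001, 2.774]
force: [-0.9, -1.0, 10.0]
grip_width: 0.0474
```

Emit:
move_arm(moves="0 0 -2 0; 0 0 -5 0; 0 0 -10 0; 0 0 -20 0; 0 0 -35 0; 0 0 -55 0; 0 0 -75 0; 0 0 -90 0; 0 0 -100 0; 0 0 -100 0")

```text
clock: 11.67
position: [0.4895, 0.3587, 0.1048]
tool_rot: [3.139, 0.002, 2.775]
force: [0.2, 0.8, -0.3]
grip_width: 0.0476
```

```bash
cat > t.py <<'E'
from h import *
np.set_printoptions(precision=4,suppress=True)
def tongs(p,o):
    """tongs cloud in gripper-aligned frame: X = forward (-tool x), Y= tool y, origin TCP"""
    K=np.array(p['K']);z=p['z_map'];v,u=np.mgrid[0:400,0:640]
    c=np.stack([(u-K[0,2])/K[0,0]*z,-(v-K[1,2])/K[1,1]*z,-z],-1)
    C=c@Rm(p['attitude']).T+np.array(p['eye'])
    R=Rm(o['tool_rot']); L=(C-o['position'])@R   # tool coords
    L=L*[-1,1,-1]
    m=(z>0)&(L[...,2]>-.035)&(L[...,2]<.07)&(abs(L[...,0])<.14)&(abs(L[...,1])<.06)
    return L[m],C
if __name__=='__main__':
    import sys
    for n in ('side','wrist'):
        p=bot.grab_frame(n); o=bot.observe(); T,_=tongs(p,o); save(p,sys.argv[1]+n+'.png')
        print(n,len(T))
        for lo in np.arange(-.14,.14,.02):
            T2=T[(T[:,0]>=lo)&(T[:,0]<lo+.02)]
            if len(T2)>5: print('%.2f'%lo,len(T2),'y',T2[:,1].min(),T2[:,1].max(),'z',T2[:,2].min(),T2[:,2].max())
    print(o['position'],o['tool_rot'],o['force'],o['grip_width'],o['clock'])
    a=cv2.imread('pics/%sside.png'%sys.argv[1]);b=cv2.imread('pics/%swrist.png'%sys.argv[1])
    cv2.imwrite('pics/%s.png'%sys.argv[1],cv2.resize(np.vstack([a[20:260],b]),(600,600)))
E
python3 t.py e
```

```text
side 852
-0.12 38 y -0.008825050705354675 0.00962347933728611 z -0.0030313417452431245 0.03459918724874658
-0.10 65 y -0.013358989119359793 0.011464060179568285 z -0.0029495183638292826 0.038688304725708944
-0.08 54 y -0.020591732232046883 0.01881607889400325 z 0.007132982477129652 0.025964670633625286
-0.06 59 y -0.02431498276148586 0.023481673746281958 z 0.007369017039008606 0.028250159821984536
-0.04 73 y -0.027475732736110054 0.026419922442250856 z 0.004691682664613901 0.03250857518352989
-0.02 99 y -0.05971889593203201 0.024872317041691645 z 0.00353821701258486 0.06856818992095687
0.00 63 y -0.059932065115357605 -0.016521637744834252 z 0.0026174558080101604 0.06909154985867859
0.02 60 y -0.027882766134122196 0.02713249156858847 z 0.004313206701305978 0.028693980224566068
0.04 58 y -0.02849803671114111 0.024910587601271957 z 0.005261874484064646 0.025244935997285955
0.06 57 y -0.029080004127334955 0.02837248845937347 z 0.005762234999755716 0.02807060897991882
0.08 106 y -0.035840247262887356 0.02845624870112533 z -0.0025331802603502543 0.03868932969752958
0.10 116 y -0.0346317596
[... 273 characters left out ...]
77993836
-0.08 1201 y -0.017113776845764008 0.02010918371325983 z 0.00685450408325145 0.025917725441301227
-0.06 1055 y -0.01781989419618682 0.020691451747166627 z 0.007255558962034983 0.026013318754963297
-0.04 1538 y -0.021414675988182832 0.023588705193383522 z 0.007032985314125013 0.029189188261004795
-0.02 11733 y -0.059815363830460086 0.05976394478050521 z 0.0053238676296509975 0.06999857877473342
0.00 5324 y -0.057313465818415316 0.057938659138305634 z 0.007396001162317301 0.06999216667831233
0.02 461 y -0.02395526106754834 0.02468868352155478 z 0.0076310642078542676 0.028838495120653534
[0.4886 0.358  0.1023] [3.1414 0.     2.7748] [-0.1001  0.1274 -1.7217] 0.04791418681197031 11.7667
```

View pics/e.png

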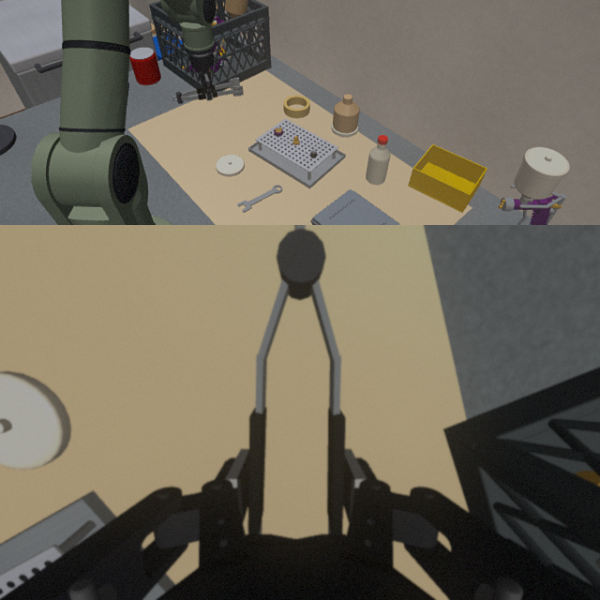

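The tongs are held level (underside 3 mm below the TCP at both ends), and the closed box shows at lower right. I'll carry them to a hover over the air cap.

Emit:
move_arm(moves="-2 -5 -4 0; -6 -16 -8 -0.03; -11 -30 -12 -0.07; -17 -46 -16 -0.12; -23 -63 -18 -0.17; -29 -80 -18 -0.22; -35 -97 -18 -0.27; -41 -113 -18 -0.32; -47 -128 -18 -0.36; -51 -140 -18 -0.4")

```text
clock: 12.6
position: [0.4857, 0.207, 0.1197]
tool_rot: [-3.14, -0.001, -3.107]
force: [0.7, 0.1, -2.3]
grip_width: 0.0473
```

Emit:
move_arm(moves="1 -12 0 -0.01; 2 -27 0 -0.02; 3 -43 0 -0.03; 4 -59 0 -0.035; 5 -75 0 -0.035; 6 -91 0 -0.035; 6 -106 0 -0.035; 6 -118 0 -0.035; 6 -126 0 -0.035; 6 -126 0 -0.035")

```text
clock: 13.43
position: [0.4841, 0.0812, 0.12]
tool_rot: [-3.141, -0.001, -3.075]
force: [-0.1, 0.2, -0.6]
grip_width: 0.0472
```

```bash
cat > u.py <<'E'
from t import *
import sys
o=bot.observe(); out=[]
for n in ('top','side'):
    p=bot.grab_frame(n); T,C=tongs(p,o); z=p['z_map']
    J=T[(T[:,0]>.08)&(T[:,0]<.135)&(T[:,2]>-.01)&(T[:,2]<.045)]
    print(n,'jaws',len(J),np.percentile(J,[2,98],axis=0) if len(J) else '')
    H=J[J[:,2]>.028]
    for sgn in (1,-1):
        h=H[H[:,1]*sgn>0]; 
        if len(h): print('  jaw top',sgn,np.percentile(h,[3,50,97],axis=0)[:,:2].tolist())
    m=(z>0)&(C[...,2]>.056)&(C[...,2]<.08)&(abs(C[...,0]-.589)<.025)&(abs(C[...,1]-.087)<.025)
    if m.sum()>5:
        R=Rm(o['tool_rot']); L=((C[m]-o['position'])@R)*[-1,1,-1]
        print('  cap in tool fwd/lat',len(L),L.min(0),L.max(0))
    f=p['frame']; a=(235,130,345,212) if n=='top' else (240,100,350,182)
    out.append(cv2.resize(f[a[1]:a[3],a[0]:a[2]],None,fx=3.6,fy=3.6,interpolation=cv2.INTER_CUBIC))
cv2.imwrite('pics/%s.png'%sys.argv[1],np.hstack(out)[:,:,::-1])
print(o['position'],o['tool_rot'],o['force'],o['grip_width'],o['clock'])
E
python3 u.py f
```

```text
top jaws 45 [[ 0.0824 -0.0322  0.0004]
 [ 0.1176 -0.0253  0.0396]]
  jaw top -1 [[0.0869786661078671, -0.03230536964750302], [0.10143345947389958, -0.030172265596531477], [0.11830916942151833, -0.02705600673583527]]
  cap in tool fwd/lat 10 [ 0.0963 -0.0112 -0.0607] [ 0.1176 -0.007  -0.0519]
side jaws 206 [[ 0.0832 -0.0309 -0.0034]
 [ 0.1206  0.0278  0.0364]]
  jaw top 1 [[0.08298224495474314, 0.01809819441409436], [0.10253422393703635, 0.02336865539865996], [0.1173439614976203, 0.027013720212828066]]
  jaw top -1 [[0.08251448432382638, -0.030775963708031342], [0.10175329431991176, -0.028111724994785335], [0.11865081058971974, -0.0256493426369244]]
  cap in tool fwd/lat 63 [ 0.0887 -0.0145 -0.0633] [ 0.1159  0.0143 -0.0481]
[0.4841 0.0812 0.12  ] [-3.1409 -0.0007 -3.0755] [-0.0617  0.2092 -0.5563] 0.047158588357853734 13.4333
```

View pics/f.png

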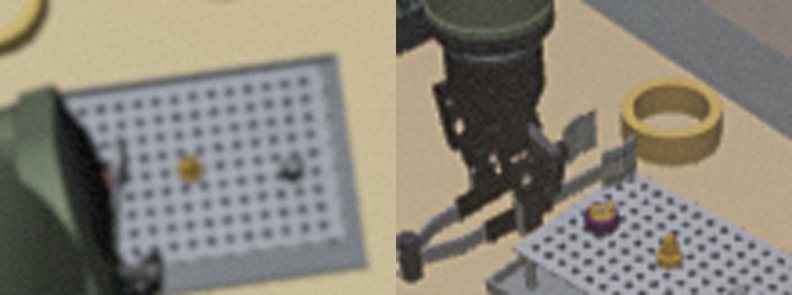

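In the side crop the jaws, at (580,130) and (620,160), hang above the purple cap at (602,218). By the depth data, the jaw centre and cap centre agree within about 2 mm. I'll lower.

Emit:
move_arm(moves="0 0 5 0; 0 0 13 0; 0 0 22 0; 0 0 31 0; 0 0 40 0; 0 0 48 0; 0 0 55 0; 0 0 60 0; 0 0 62 0; 0 0 63 0")

```text
clock: 14.37
position: [0.4842, 0.0829, 0.0569]
tool_rot: [-3.141, -0.0, -3.073]
force: [-0.0, 0.4, -0.9]
grip_width: 0.0475
```

```bash
python3 u.py g
```

```text
top jaws 247 [[ 0.0815 -0.0588 -0.0096]
 [ 0.1342 -0.0079  0.0363]]
  jaw top -1 [[0.08349594361785517, -0.03135962518069346], [0.09881985105750085, -0.0288810852213795], [0.11737120731794909, -0.025840313694808843]]
side jaws 343 [[ 0.0821 -0.0563 -0.0097]
 [ 0.1328  0.0263  0.0368]]
  jaw top 1 [[0.08474822334502738, 0.01827183582398442], [0.10184530479529327, 0.022973919435535946], [0.11838409484949475, 0.026255697697681716]]
  jaw top -1 [[0.08341776912472419, -0.033360516626235064], [0.09987685866817007, -0.02971738808131269], [0.11603452036888051, -0.024366486083977096]]
  cap in tool fwd/lat 66 [ 0.081  -0.0288 -0.0005] [0.1189 0.0225 0.0225]
[0.4842 0.0829 0.0569] [-3.1415 -0.0004 -3.0735] [-0.0021  0.4414 -0.8963] 0.04746858914892048 14.3667
```

View pics/g.png

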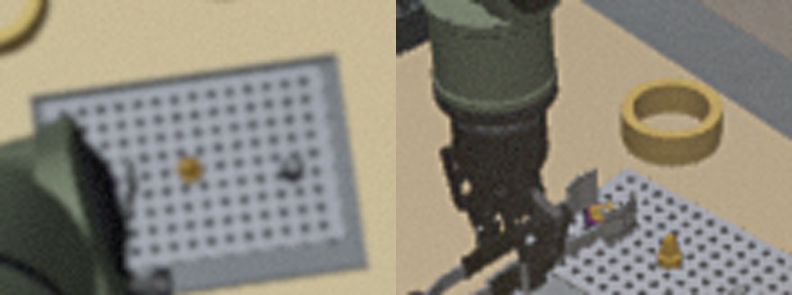

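The side crop shows the cap between the two jaws at (600,213), clear of both. I'll squeeze in two steps.

Emit:
move_arm(moves="0 0 0 0; 0 0 0 0; 0 0 0 0; 0 0 0 0; 0 0 0 0; 0 0 0 0; 0 0 0 0; 0 0 0 0; 0 0 0 0; 0 0 0 0", grip=0.46, grip_force=25)

```text
clock: 15.3
position: [0.4843, 0.0829, 0.0573]
tool_rot: [-3.142, -0.0, -3.073]
force: [-0.6, -1.0, -2.1]
grip_width: 0.0397
```

Emit:
move_arm(moves="0 0 0 0; 0 0 0 0; 0 0 0 0; 0 0 0 0; 0 0 0 0; 0 0 0 0; 0 0 0 0; 0 0 0 0; 0 0 0 0; 0 0 0 0", grip=0.33, grip_force=25)

```text
clock: 16.13
position: [0.4843, 0.0829, 0.0573]
tool_rot: [-3.142, 0.0, -3.073]
force: [-0.1, 0.3, 1.0]
grip_width: 0.0364
```

Width 36.4 mm matches "grips about 36 mm on the cap". I'll lift 10 cm.

Emit:
move_arm(moves="0 0 -2 0; 0 0 -5 0; 0 0 -9 0; 0 0 -14 0; 0 0 -20 0; 0 0 -26 0; 0 0 -32 0; 0 0 -37 0; 0 0 -40 0; 0 0 -40 0")

```text
clock: 16.97
position: [0.4846, 0.083, 0.0981]
tool_rot: [3.141, 0.001, -3.073]
force: [-0.3, -0.1, -1.3]
grip_width: 0.0361
```

Emit:
move_arm(moves="0 0 -2 0; 0 0 -6 0; 0 0 -12 0; 0 0 -20 0; 0 0 -29 0; 0 0 -38 0; 0 0 -47 0; 0 0 -54 0; 0 0 -58 0; 0 0 -60 0")

```text
clock: 17.8
position: [0.4845, 0.083, 0.1581]
tool_rot: [3.141, 0.001, -3.073]
force: [-0.6, 0.4, -1.3]
grip_width: 0.036
```

Emit:
move_arm(moves="0 0 0 0; 0 0 0 0; 0 0 0 0; 0 0 0 0; 0 0 0 0; 0 0 0 0; 0 0 0 0; 0 0 0 0; 0 0 0 0; 0 0 0 0")

```text
clock: 18.63
position: [0.4843, 0.0829, 0.1573]
tool_rot: [-3.142, -0.0, -3.073]
force: [0.0, 0.4, -2.1]
grip_width: 0.0364
```

Run:
```python
from t import *
p=bot.grab_frame('side'); o=bot.observe(); save(p,'h.png',(240,60,480,290),2.5)
T,C=tongs(p,o); f=p['frame'].astype(int)
pur=(f[...,0]-f[...,1]>15)&(f[...,2]-f[...,1]>5)&(p['z_map']>0)&(abs(C[...,0]-.589)<.05)&(abs(C[...,1]-.087)<.05)
print('purple',pur.sum(),np.median(C[pur],0)); print(o['position'],o['grip_width'],o['force'],o['clock'])
for lo in (-.12,-.1,.02,.06,.08,.1):
    k=T[(T[:,0]>=lo)&(T[:,0]<lo+.02)]; print(lo,len(k),k[:,2].min() if len(k) else'',k[:,2].max() if len(k) else '')
```

```text
purple 3 [0.5783 0.0959 0.1645]
[0.4843 0.0829 0.1573] 0.035972046674661654 [-0.6011  0.1575 -1.3198] 18.6833
-0.12 63 -0.004846443692400479 0.035800314971040144
-0.1 67 -0.005207718026563467 0.03666274966406305
0.02 18 0.004428810427814257 0.021220450623270513
0.06 36 0.0032977711187571522 0.023765875238321337
0.08 117 -0.008572434593179325 0.034103035219322855
0.1 91 -0.005142613104314578 0.037155849678547494
```

View pics/h.png

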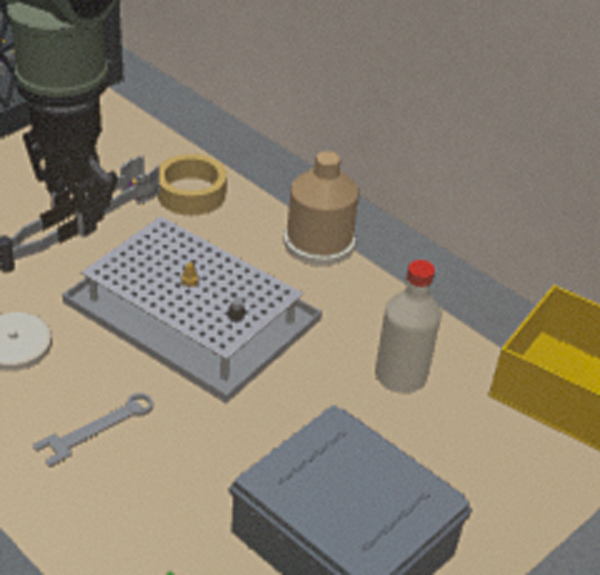

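The view shows the cap gone from the rack and held in the jaws at (132,182). The nozzle and knob are still standing and the lid is flush. I'll hand it in.

```bash
python3 -c "
from workcell import bot
print(bot.job_done())"
```

```text
the job is handed in; nothing more can be done
None
```

I shut the soak box lid, picked up the tongs by their black grips, closed the jaws on the purple air cap and lifted it 100 mm. I handed the job in at about 18.7 s with the cap still held in the tongs. No verdict was reported.

**What the last checks showed:**
- **Lid:** the last side view shows it lying flush. While I was pressing it shut, the tool was at 89 mm height with about 55 N on it.
- **Grip:** the opening was steady at 36 mm, the value given for jaws closed on the cap. The tongs were level within a few mm, with no drift over the final second.
- **Air cap:** I saw it in the jaws, off the rack, with its centre about 0.16 m above the bench. I estimate it is about 74 mm off the rack centre in y, inside the tray outline.
- **Other things:** the nozzle, knob, spanner, bottle, paint cup and tape looked in place by eye. The cup lid was partly out of that view and the brush was outside it.

**What was weak:** only 3 purple pixels of the cap were visible between the jaws, so the depth reading that gave its height is weak. The better evidence for the height is the level 100 mm lift. The force between the jaws and the cap was not measured; I inferred it from the grip opening.

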